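# Reset the locked stroke adjuster of a dosing pump

## Task

Set the dosing pump to the green setting: slacken the brass jam nut by swinging its red lever at least 45 degrees anticlockwise (seen from above), and turn the adjuster by its blue tab until the black pointer lies over the middle of the green mark on the scale. Then swing the red lever back clockwise until the nut is fully tight, with the pointer still on green. Leave the bottle, jar and beaker standing where they are.

Things in the scene. Friction and masses are not known exactly. Their poses are not given: they have to be found in the camera images.
- axis (a point): point on the upright axis shared by nut and adjuster, 142 mm above the bench, on the fixed grey pump (top face 90 mm above the bench, -100..100 mm along this point's x, -125..135 mm along y; z up, y to the middle of the scale). Bottom up: adjuster hub (68 mm dia., 96-114 mm above the bench), washer, brass hex nut (58 mm over corners, 119-141 mm), stud to 154 mm
- nut (a joint): angle of brass jam nut and red lever, rad. 0 = fully tight (hard stop), grows anticlockwise from above to 1.25 (loose stop). Starts tight, 0 to 0.06. Below 0.35 it presses a sprung washer on the adjuster and locks it by friction; above, the adjuster is free. Stays where left, does not drag the adjuster; takes 5 N at the tab to turn, 7 N when nearly tight
- nut_tab (a point): middle of the red upright tab on the nut's lever, 70 mm from the axis. Tab: 8 mm thick across the lever, 50 to 90 mm from the axis, 119 to 165 mm above the bench, nothing under it down to the pump top at 90 mm. Its -y points out along the lever. From above the lever points 34 deg clockwise of the pump's -y when tight, 37 deg anticlockwise of it when loose. Push the flat sides
- adjuster (a joint): angle of the adjuster in rad, 0 = pointing along the pump's +y axis to the middle of the scale, grows anticlockwise seen from above, stops at -0.85 and 0.85. When unlocked it turns with about 0.15 N m (2 N at the tab) and stays where it is left
- adjuster_tab (a point): point on the blue upright tab on the adjuster's arm, 70 mm from the axis, 142 mm above the bench. Tab: 8 mm thick (across the arm), 40 mm along the arm (50 to 90 mm from the axis), from 107 to 165 mm above the bench. The point's +y axis points from the axis out along the arm. Push on its flat sides
- pointer_tip (a point): tip of the black pointer at the end of the adjuster's arm, 120 mm from the axis, 100 mm above the bench; +y points out along the arm, x across it. The arm's and pointer's centre line passes through the axis
- green_mark_c (a point): centre of the green mark, a flat tile 12 mm wide along the straight white scale and 20 mm long. The scale runs along the pump's x; mark centres are 114 mm from the axis along the pump's y, 93 mm above the bench, 32 to 75 mm to one or other side of the scale's middle. Wanted: pointer line over this point
- yellow_mark_c (a point): centre of the yellow mark, same shape, on the other side of the scale: another setting, not wanted now
- bottle: loose amber reagent bottle with black cap, 64 mm diameter, 140 mm tall, beside the pump; origin at the centre of its underside. Leave alone
- jar: loose white jar with blue lid, 66 mm diameter, 90 mm tall; origin at the centre of its underside. Leave alone
- beaker: loose glass beaker, 70 mm diameter, 85 mm tall; origin at the centre of its underside. Leave alone

How it is judged (in metres and radians):
On the way, in this order (a step that is already met when the one before it is completed fails the run):
1. the nut is slackened: turned anticlockwise to more than 0.6 rad (34 degrees) (value of joint nut above 0.6 rad), for 0.2 s.
2. with the nut slack, the pointer's line is brought within 6 mm of the centre of the green mark (value of joint nut above 0.35 rad and x of green_mark_c in the frame of pointer_tip between -0.006 and 0.006 m), for 0.2 s.
At the end, for the whole second after the job is handed in: the nut is tight again (joint below 0.12 rad) and the pointer's line passes within 6 mm of the centre of the green mark, all at rest (value of joint nut below 0.12 rad and x of green_mark_c in the frame of pointer_tip between -0.006 and 0.006 m and velocity of joint nut between -0.05 and 0.05 rad/s and velocity of joint adjuster between -0.05 and 0.05 rad/s); the robot touches nothing.
It fails at once if the bottle, jar or beaker is pushed more than 20 mm from its place or tipped (distance of any of bottle, jar, beaker from where it was at the start of the episode above 0.02 m or angle between any of bottle, jar, beaker's own z axis and vertical above 0.5 rad).
It also fails if it takes over 64 s, if anything falls off the work surface, if the arm or the gripper's body presses on something with over 40 N, if the wrist force passes 120 N, or if a joint passes its speed limit or range.

## Robot

A 6-joint arm with a two-finger parallel gripper is mounted at the origin on the work surface. World frame = base frame: x ahead of the robot, y to its left, z up, the work surface at z = 0. Lengths are in mm, angles in degrees, forces in N, time in s.
With the tool pointing down it reaches from about 300 to 850 mm from the base axis. Payload 4.2 kg.
Tool frame: the origin (TCP) lies on the centre line of the jaws, within the pads' length; the fingertips stand 14 mm ahead of it and the grasp point (between the pads) lies 5 mm behind it (env.finger_overhang is the z of the fingertips in the tool frame, in mm); z points along the fingers, y is the line along which they close (so a half turn about z gives the same grasp; the last joint's range is limited). The gripper opens to 91 mm and grips with 3 to 60 N. Pads are 32 mm wide; open, the fingers measure 118 mm over their backs; the gripper's body (76 mm by 178 mm) begins 60 mm behind the grasp point.
Start: joints at [-69.385, 18.312, 89.639, -0, 72.044, -1.146], TCP at [213.176, -534.039, 227.976] pointing down, gripper open.
Joint ranges: [-177.97, 177.97], [-48.28, 115.42], [12.27, 149.76], [-77.06, 257.06], [2.81, 150.46], [-146.56, 146.56]. Speed limits (degrees/s): [147.25, 147.25, 180, 180, 180, 180].

## Interface

Orientations are given as [roll, pitch, yaw] about the fixed x, y, z axes, in that order (R = Rz(yaw) Ry(pitch) Rx(roll)).
In Python, from workcell import sensors, viewer, env gives the robot as it stands. The module is installed in compiled form; this text tells all that it offers.
- The arm moves only by the tool step_arm, never from a script. Its argument "plan" is one flat list of numbers, 6 for each row, row after row: the shift along the tool's x, y, z in cm, then the turn, a rotation vector about the tool's x, y, z in rad. In form: [x, y, z, wx, wy, wz, x, y, z, wx, wy, wz, ...]. A call has 1 to 5 rows; each row shifts and turns the commanded pose from where the row before left it, along the tool's axes as they then stand; what a row does not reach is not made up. A row lasts 1/12 s, in which the tool goes at most 41.7 mm and 7.16 degrees, less where a joint would pass 70% of its speed; a pose out of reach is approached as far as the arm can. A call is refused whole if a number of a shift passes 4.17 or a number of a turn 0.125, either way. A call with a gripper value outside its range is refused whole. "hand" is the finger opening in cm, from 0 to 9.12, set as the call begins (left out, the last holds). The fingers move at their own pace and stop on an object; "newtons" is the grip in N (left out, the last holds). Time passes only in rows, so rows that do not move let the fingers close. It gives the time, the measured TCP pose, the force, the opening and the grip force at its end, in the units of the state.
- sensors.state(): the state, without advancing time (a new reading comes with each control period).
- viewer.grab_frame(name): name is "side" or "top"; returns a dict with "img" (480x640x3 uint8, red, green, blue), "fx", "fy", "cx", "cy" (pixels), "position" and "attitude" of the camera in the world. Camera axes: x right, y down, z forward; pixel columns grow to the right and rows downward; lengths in mm; the calibration is good to about 2 mm. A picture is of the moment at which its call begins. There is no depth.
- env.job_done(): hands the job in; it is judged then, once.
Trained networks look in a picture, given as the dict that the camera call returned (one of the last four; its "shot" number tells which), for a name from the list of things; names that differ only in an ending like _2 or _b are one class to them, and where a whole thing is asked for, a point or a joint stands for the part that bears it (a point fixed in the world has none). Each returns a list of dicts, best first, with "score" (0 to 1); they miss things now and then, are a little off and sometimes report something else, mostly with a low value. They report only what shows in the picture. A call takes as long as a camera call.
- viewer.boxes_of(name, picture): "location" ([column, row] in pixels, amid what is visible of it).
- viewer.pinpoint(name, picture): "location" ([column, row] in pixels: a listed point, or the origin of a listed thing).
The state is a dict: "time_s": time; "qpos": joint angles; "qvel": joint speeds; "effort": joint torques, N m; "ee_pos": TCP position; "ee_rot": TCP orientation; "force": force on the tool from outside, world axes, zero at the start; "torque": the same for the moment, N m; "gripper_width": finger opening in mm; "gripper_force": force on a finger pad.
Only numpy, scipy, OpenCV 4.12 (cv2) and the standard library are available. Lean on these libraries where they do the work, as an engineer would, in place of code of your own. Each camera call takes 0.05 s, during which the arm holds its last target. There are 200 camera calls.

## Working session

There is one attempt and no reset: what is moved stays moved. The work goes in short steps, Python scripts to look and compute and a tool call to move; the robot and the scene stay as the last step left them, time stands still between calls to the robot, and variables do not carry over. Pictures are saved under pics/ and viewed, at most 10 in all, crops included, and the job is handed in when it is done.

Besides the shell and the picture viewer there is one more tool, called after "Emit:" as name(argument=value, ...), one argument or row to a line, values as JSON. step_arm: Moves the arm, as the interface text tells. Its arguments: {"type":"object","properties":{"plan":{"type":"array","items":{"type":"number"}},"hand":{"type":"number"},"newtons":{"type":"number"}},"required":["plan"]}

```bash
mkdir -p pics; cat > h.py <<'E'
import numpy as np, cv2
from scipy.spatial.transform import Rotation as R
from scipy.optimize import least_squares
from workcell import sensors, viewer, env
def rot(a):
    a=np.array(a,float)
    return a if a.shape==(3,3) else (R.from_quat(a).as_matrix() if a.size==4 else R.from_euler('xyz',a,degrees=True).as_matrix())
def ray(f,p):
    d=rot(f['attitude'])@np.array([(p[0]-f['cx'])/f['fx'],(p[1]-f['cy'])/f['fy'],1]); return np.array(f['position']),d
def atz(f,p,z):
    o,d=ray(f,p); return o+d*(z-o[2])/d[2]
def proj(f,P):
    c=rot(f['attitude']).T@(np.array(P)-np.array(f['position'])); return np.array([c[0]/c[2]*f['fx']+f['cx'],c[1]/c[2]*f['fy']+f['cy']])
E
cat > m.py <<'E'
from h import *
print(sensors.state())
Z=dict(axis=142,nut_tab=142,adjuster_tab=142,pointer_tip=100,green_mark_c=93,yellow_mark_c=93,bottle=0,jar=0,beaker=0)
for n in ['top','side']:
    f=viewer.grab_frame(n); cv2.imwrite(f'pics/{n}1.png',f['img'][:,:,::-1]); print(n,f['position'],f['attitude'],f['fx'])
    for k,z in Z.items():
        r=viewer.pinpoint(k,f)[:2]
        for q in r: print(k,np.round(q['location'],1),round(q['score'],2),np.round(atz(f,q['location'],z),1))
E
python3 m.py
```

```text
{'time_s': 0.0, 'qpos': array([-6.93839405e+01,  1.83507839e+01,  8.97074493e+01, -7.48945300e-05,
        7.20410817e+01, -1.14692835e+00]), 'qvel': array([ 0.05325636, -0.08482293, -0.05147308,  0.0072802 , -0.03217377,
       -0.02331594]), 'effort': array([-2.33221239e-03, -4.12462413e+01, -2.31971616e+01,  7.26694940e-02,
        4.57408628e-02, -1.34859092e-04]), 'ee_pos': array([ 213.0148578 , -533.57522888,  227.12176259]), 'ee_rot': array([-1.79900704e+02, -1.91672741e-03,  2.17630093e+01]), 'force': array([ 0.16786308, -0.13756056,  0.35194946]), 'torque': array([ 0.01917921, -0.00145752, -0.02012925]), 'gripper_force': 0.0, 'gripper_width': 91.07433526971076}
top [506.89315197  51.04127025 955.88228951] [-1.69535880e+02  1.67955231e-01 -9.05971940e+01] 549.827059552426
nut_tab [405.2 324.7] 0.9 [537.3 -74.9 142. ]
adjuster_tab [325.5 288.9] 0.66 [591.1  41.2 142. ]
pointer_tip [291.4 284.1] 0.92 [603.6  93.9 100. ]
green_mark_c [301.1 250.6] 0.44 [657.8  78.7  93. ]
yellow_mark_c [291.4 339.5] 0.68 [518.3  94.4  93. ]
bottle [236.7 266.2] 0.63 [647.4 194.9   0. ]
jar [497.5 331.4] 0.65 [ 529.5 -254.8    0. ]
beaker [359.1 207.2] 0.93 [751.8 -22.6   0. ]
side [322.90252103 567.27206772 541.95465592] [-124.07463749   -0.23115388 -149.82231141] 510.72194101792354
axis [375.8 220. ] 0.79 [579.3 -30.2 142. ]
nut_tab [419.5 212.6] 0.72 [531.2 -83.3 142. ]
adjuster_tab [346.5 239.2] 0.7 [592.8  37.1 142. ]
adjuster_tab [256.1 368. ] 0.69 [561.4 291.5 142. ]
pointer_tip [322.6 281.3] 0.65 [600.5  90.  100. ]
green_mark_c [292.4 268.4] 0.64 [657.7  78.9  93. ]
yellow_mark_c [373.4 310.3] 0.68 [517.3 100.9  93. ]
bottle [445.6 233.9] 0.74 [ 532.2 -264.7    0. ]
bottle [256.9 368.4] 0.6 [644.7 193.6   0. ]
beaker [284.1 261.7] 0.97 [750.6 -31.3   0. ]
```

View pics/top1.png

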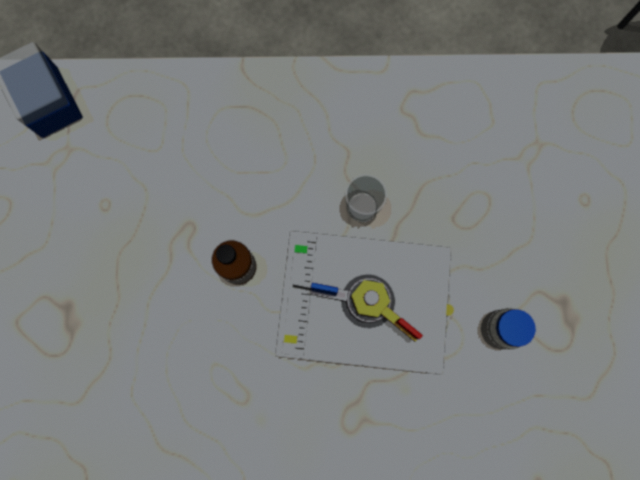

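View pics/side1.png

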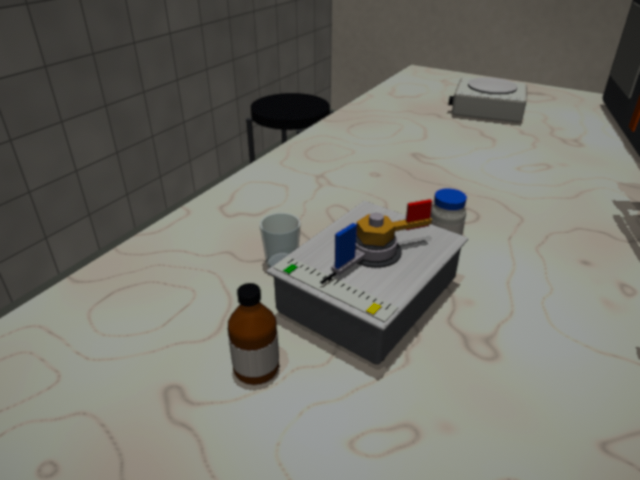

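The top picture shows the axis at about (371,298), the red tab at (408,328), the blue tab at (324,289) and the pointer tip at (294,287). The green mark is at (301,249) and the yellow mark at (291,339). The side view agrees, although its second "bottle" and "adjuster_tab" hits are false. Next I'll fit the pump pose to all of these pixels.

```bash
cat > fit.py <<'E'
from h import *
import json
def model(p):
    x,y,th,a,n,g,ye=p
    c=np.array([x,y]); e=lambda t:np.array([np.cos(t),np.sin(t)])
    px,py=e(th),e(th+np.pi/2)
    r=lambda xy,z:np.array([*xy,z])
    return dict(axis=r(c,142),nut_tab=r(c+70*e(th-np.pi/2-np.radians(34)+n),142),adjuster_tab=r(c+70*e(th+np.pi/2+a),142),
     pointer_tip=r(c+120*e(th+np.pi/2+a),100),green_mark_c=r(c+114*py+g*px,93),yellow_mark_c=r(c+114*py+ye*px,93))
def fit(obs,p0):
    F=lambda p:np.concatenate([(proj(f,model(p)[k])-q)*s for f,k,q,s in obs])
    s=least_squares(F,p0,loss='soft_l1',x_scale=[10,10,.1,.1,.1,10,10]); return s.x,F(s.x).reshape(-1,2)
def look(p0,tag=None,gate=25):
    obs=[]
    for n in ['top','side']:
        f=viewer.grab_frame(n)
        if tag: cv2.imwrite(f'pics/{n}{tag}.png',f['img'][:,:,::-1])
        for k,P in model(p0).items():
            for q in viewer.pinpoint(k,f):
                if np.linalg.norm(np.array(q['location'])-proj(f,P))<gate: obs.append((f,k,np.array(q['location']),q['score'])); break
    p,r=fit(obs,p0)
    for o,e in zip(obs,r): print(o[0]['position'][2]>700 and 'top' or 'side',o[1],np.round(e,1),round(o[3],2))
    print('p',np.round(p,3).tolist()); M=model(p)
    for k in M: print(k,np.round(M[k],1))
    print('adj target',-np.arctan2(p[5],114)); return p
E
python3 - <<'E'
from fit import *
p=look([578,-31,-.128,-.06,0.03,64,-78]); np.save('p.npy',p)
E
```

```text
top axis [ 0.1 -2.2] 0.81
top nut_tab [0.7 0.3] 0.6
top adjuster_tab [0.1 0.2] 0.76
top pointer_tip [-0.7  0.2] 0.85
top green_mark_c [ 0.2 -1.1] 0.43
top yellow_mark_c [ 0.  -1.2] 0.66
side axis [1.3 0.7] 0.88
side adjuster_tab [-1.4  0.6] 0.84
side pointer_tip [ 0.1 -1.3] 0.57
side green_mark_c [0.5 0.5] 0.59
side yellow_mark_c [0.8 0.4] 0.64
p [573.034, -25.24, -0.156, -0.102, 0.201, 70.894, -74.51]
axis [573.  -25.2 142. ]
nut_tab [536.5 -85.  142. ]
adjuster_tab [590.9  42.4 142. ]
pointer_tip [603.7  90.8 100. ]
green_mark_c [660.8  76.3  93. ]
yellow_mark_c [517.2  99.   93. ]
adj target -0.5563493472101844
```

Emit:
step_arm(
  plan=[0,0,0,0,0,-0.12,0,0,0,0,0,-0.12,0,0,0,0,0,-0.12,0,0,0,0,0,-0.11,0,0,0,0,0,0],
  hand=6,
  newtons=10,
)

```text
time_s: 2.12
ee_pos: [213.1, -534.0, 228.0]
ee_rot: [180.0, 0.0, 48.8]
force: [-0.7, 0.2, -0.6]
gripper_width: 61.6
gripper_force: 0.0
```

```bash
cat > col.py <<'E'
from h import *
def blobs(f):
    h=cv2.cvtColor(f['img'],cv2.COLOR_RGB2HSV).astype(int); H,S,V=h[...,0],h[...,1],h[...,2]
    roi=np.zeros(H.shape,bool); roi[225:380,270:460]=True
    out={}
    for k,m in dict(red=((H<5)|(H>174))&(S>150)&(V>60),blue=(abs(H-112)<10)&(S>150)&(V>60),green=(abs(H-60)<12)&(S>130),yel=(abs(H-27)<6)&(S>130)).items():
        m=(m&roi).astype(np.uint8); n,l,st,c=cv2.connectedComponentsWithStats(m)
        for i in range(1,n):
            if st[i,4]>15: out.setdefault(k,[]).append((c[i].round(1),st[i].tolist(),cv2.minAreaRect(np.argwhere(l==i)[:,::-1].astype(np.float32))))
    return out
E
python3 - <<'E'
from col import *
f=viewer.grab_frame('top')
Z=dict(red=160,blue=160,green=93,yel=93)
for k,v in blobs(f).items():
    for c,s,r in v: print(k,c,s,np.round(cv2.boxPoints(r)).tolist(),atz(f,c,Z[k])[:2].round(1))
g=f['img'][270:330,340:400]; c=cv2.resize(f['img'][230:380,270:460],None,fx=4,fy=4,interpolation=cv2.INTER_CUBIC); cv2.imwrite('pics/crop.png',c[:,:,::-1])
E
```

```text
red [409.5 328.2] [398, 319, 24, 19, 139] [[397.0, 322.0], [401.0, 318.0], [422.0, 335.0], [419.0, 339.0]] [531.6 -78.1]
blue [324.3 287.6] [312, 283, 26, 10, 126] [[311.0, 287.0], [312.0, 283.0], [337.0, 288.0], [336.0, 292.0]] [591.2  43.1]
green [300.5 248.6] [295, 245, 12, 8, 77] [[294.0, 251.0], [295.0, 245.0], [307.0, 246.0], [306.0, 253.0]] [661.   79.6]
yel [373.  301.6] [351, 281, 48, 43, 938] [[346.0, 290.0], [378.0, 274.0], [400.0, 320.0], [368.0, 335.0]] [575.5 -33.5]
yel [449.1 309.6] [447, 305, 6, 10, 47] [[447.0, 305.0], [452.0, 305.0], [452.0, 314.0], [447.0, 314.0]] [ 561.7 -151.9]
yel [290.3 338.6] [285, 335, 12, 8, 76] [[284.0, 341.0], [285.0, 335.0], [296.0, 336.0], [296.0, 343.0]] [519.7  96.1]
```

View pics/crop.png

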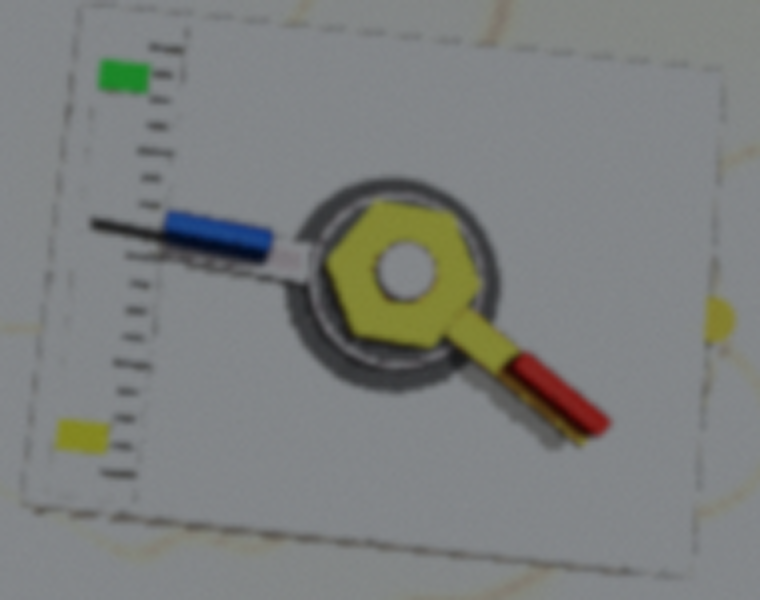

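The crop shows the stud centre at (371.7,297.5), the top of the red tab at (409.5,328), blue at (324,287.6), green at (300.5,248.6) and yellow at (290.3,338.6). I'll compute the geometry from these.

```bash
python3 - <<'E'
from h import *
f=viewer.grab_frame('top')
A=lambda u,v,z:atz(f,(u,v),z)[:2]
ax=A(371.7,297.5,154);g=A(300.5,248.6,93);y=A(290.3,338.6,93);r=A(409.5,328,164);b=A(324.3,287.6,163);t=A(293,285.5,100)
an=lambda d:np.degrees(np.arctan2(d[1],d[0])).round(1)
print('ax',ax,'g',g,'y',y,'red',r,np.hypot(*(r-ax)),'blue',b,np.hypot(*(b-ax)),'tip',t,np.hypot(*(t-ax)))
print('pump x dir',an(g-y),'nut dir',an(r-ax),'adj',an(b-ax),an(t-ax),'green',an(g-ax),np.hypot(*(g-ax)),'stud->marks perp',abs(np.cross(g-y,ax-y))/np.hypot(*(g-y)))
E
```

```text
ax [576.60128884 -25.79433484] g [661.00341913  79.63389205] y [519.70115118  96.08326422] red [531.756304   -77.43065763] 68.39139197831072 blue [590.85107016  43.17182542] 70.42291905602343 tip [601.33543636  91.39208218] 119.76825283432915
pump x dir -6.6 nut dir -131.0 adj 78.3 78.1 green 51.3 135.0512148097569 stud->marks perp 114.48059824225663<stdin>:7: DeprecationWarning: Arrays of 2-dimensional vectors are deprecated. Use arrays of 3-dimensional vectors instead. (deprecated in NumPy 2.0)
```

Emit:
step_arm(
  plan=[3.9,-0.44,0,0,0,0,3.9,-0.44,0,0,0,0,3.9,-0.44,0,0,0,0,3.9,-0.44,0,0,0,0,3.9,-0.44,0,0,0,0],
)

```text
time_s: 2.63
ee_pos: [326.0, -371.6, 228.1]
ee_rot: [180.0, -0.0, 48.5]
force: [0.7, -0.2, 1.1]
gripper_width: 60.2
gripper_force: 0.0
```

Emit:
step_arm(
  plan=[3.9,-0.44,0,0,0,0,3.9,-0.44,0,0,0,0,3.9,-0.44,0,0,0,0,3.9,-0.44,0,0,0,0,3.9,-0.44,0,0,0,0],
)

```text
time_s: 3.05
ee_pos: [438.4, -210.3, 228.2]
ee_rot: [180.0, -0.0, 48.5]
force: [2.0, -1.0, 0.1]
gripper_width: 60.0
gripper_force: 0.0
```

Emit:
step_arm(
  plan=[3.9,-0.44,0,0,0,0,3.9,-0.44,0,0,0,0,3.9,-0.44,0,0,0,0,3.9,-0.44,0,0,0,0,0,0,0,0,0,0],
)

```text
time_s: 3.47
ee_pos: [530.9, -78.1, 227.9]
ee_rot: [180.0, -0.2, 48.9]
force: [0.2, -1.1, 0.9]
gripper_width: 60.0
gripper_force: 0.0
```

Emit:
step_arm(
  plan=[-0.2,0,3,0,0,0,0,0,3,0,0,0,0,0,2.8,0,0,0,0,0,0,0,0,0,0,0,0,0,0,0],
)

```text
time_s: 3.88
ee_pos: [525.2, -84.9, 139.3]
ee_rot: [-179.9, 0.1, 48.6]
force: [0.4, 0.3, 1.0]
gripper_width: 60.0
gripper_force: 0.0
```

Emit:
step_arm(
  plan=[0,0,0,0,0,0,0,0,0,0,0,0,0,0,0,0,0,0,0,0,0,0,0,0,0,0,0,0,0,0],
  hand=0.4,
  newtons=8,
)

```text
time_s: 4.3
ee_pos: [526.5, -84.9, 140.9]
ee_rot: [179.9, -0.1, 48.7]
force: [-0.6, 0.4, 0.3]
gripper_width: 29.6
gripper_force: 0.0
```

Emit:
step_arm(
  plan=[0.5,0,0,0,0,0,0,0,0,0,0,0,0,0,0,0,0,0,0,0,0,0,0,0,0,0,0,0,0,0],
)

```text
time_s: 4.72
ee_pos: [529.6, -80.3, 140.2]
ee_rot: [-180.0, -0.1, 48.7]
force: [0.8, 4.2, 2.5]
gripper_width: 14.3
gripper_force: 8.0
```

Emit:
step_arm(
  plan=[0,0,0,0,0,0,0.04,0.75,0,0,0,-0.105,0.04,0.75,0,0,0,-0.105,0.04,0.75,0,0,0,-0.105,0,0,0,0,0,0],
)

```text
time_s: 5.13
ee_pos: [549.7, -92.6, 140.2]
ee_rot: [179.9, -0.1, 66.9]
force: [1.9, 4.4, 1.0]
gripper_width: 13.9
gripper_force: 8.1
```

Emit:
step_arm(
  plan=[0.04,0.75,0,0,0,-0.105,0.04,0.75,0,0,0,-0.105,0.04,0.75,0,0,0,-0.105,0.04,0.75,0,0,0,-0.105,0,0,0,0,0,0],
)

```text
time_s: 5.55
ee_pos: [579.0, -98.1, 140.1]
ee_rot: [179.9, -0.1, 90.9]
force: [2.3, 4.2, 3.0]
gripper_width: 14.1
gripper_force: 8.0
```

Emit:
step_arm(
  plan=[0.04,0.75,0,0,0,-0.105,0.04,0.75,0,0,0,-0.105,0,0,0,0,0,0,0,0,0,0,0,0,0,0,0,0,0,0],
)

```text
time_s: 5.97
ee_pos: [593.5, -96.4, 140.1]
ee_rot: [179.8, -0.0, 102.6]
force: [3.4, 4.9, 0.1]
gripper_width: 13.7
gripper_force: 8.0
```

```bash
python3 - <<'E'
from h import *
f=viewer.grab_frame('side'); c=cv2.resize(f['img'][120:360,250:520],None,fx=2.4,fy=2.4); cv2.imwrite('pics/s2.png',c[:,:,::-1])
E
```

```text
(no output)
```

View pics/s2.png

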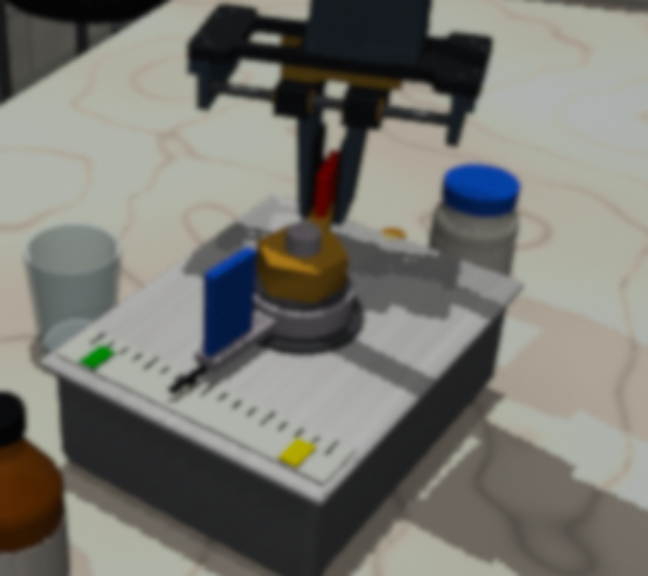

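The red tab is between the fingers and the lever has swung to about 0.95 rad. I'll open, lift and move to the blue tab.

Emit:
step_arm(
  plan=[0,0,0,0,0,0,0,0,0,0,0,0,0,0,0,0,0,0,0,0,-3,0,0,0,0,0,-3.5,0,0,0],
  hand=6,
)

```text
time_s: 6.43
ee_pos: [590.1, -97.3, 202.6]
ee_rot: [-179.6, -0.1, 102.8]
force: [0.0, -0.5, 0.2]
gripper_width: 44.5
gripper_force: 0.0
```

Emit:
step_arm(
  plan=[0,0,0,0,0,0.105,0,0,0,0,0,0.105,0,0,0,0,0,0.105,0,0,0,0,0,0.11,0,0,0,0,0,0],
)

```text
time_s: 6.85
ee_pos: [592.0, -97.5, 204.8]
ee_rot: [-180.0, 0.1, 78.3]
force: [-0.4, -0.4, -0.7]
gripper_width: 60.2
gripper_force: 0.0
```

Emit:
step_arm(
  plan=[3.43,-0.74,0,0,0,0,3.43,-0.74,0,0,0,0,3.43,-0.74,0,0,0,0,3.43,-0.74,0,0,0,0,0,0,0,0,0,0],
)

```text
time_s: 7.27
ee_pos: [590.3, 48.4, 204.7]
ee_rot: [-179.9, -0.1, 78.9]
force: [0.5, -0.7, 0.5]
gripper_width: 60.3
gripper_force: 0.0
```

Emit:
step_arm(
  plan=[0,0,0,0,0,0,0,0,3,0,0,0,0,0,3.2,0,0,0,0,0,0,0,0,0,0,0,0,0,0,0],
)

```text
time_s: 7.68
ee_pos: [589.8, 42.0, 141.7]
ee_rot: [-179.8, 0.1, 78.5]
force: [-0.1, 0.3, 0.5]
gripper_width: 60.4
gripper_force: 0.0
```

Emit:
step_arm(
  plan=[0,0,0,0,0,0,0,0,0,0,0,0,0,0,0,0,0,0,0,0,0,0,0,0,0,0,0,0,0,0],
  hand=0.4,
  newtons=8,
)

```text
time_s: 8.1
ee_pos: [591.3, 43.3, 143.9]
ee_rot: [179.9, -0.0, 78.5]
force: [-0.4, 0.2, -0.3]
gripper_width: 29.8
gripper_force: 0.0
```

Emit:
step_arm(
  plan=[0,0,0,0,0,0,0,0,0,0,0,0,0,0,0,0,0,0,0,0,0,0,0,0,0,0,0,0,0,0],
)

```text
time_s: 8.52
ee_pos: [591.1, 43.4, 143.0]
ee_rot: [180.0, 0.0, 78.5]
force: [0.7, -0.1, 0.8]
gripper_width: 8.0
gripper_force: 8.0
```

Emit:
step_arm(
  plan=[-0.03,0.67,0,0,0,0.094,-0.03,0.67,0,0,0,0.094,-0.03,0.67,0,0,0,0.094,-0.03,0.67,0,0,0,0.094,-0.03,0.67,0,0,0,0.094],
)

```text
time_s: 8.93
ee_pos: [620.4, 29.7, 143.0]
ee_rot: [-179.9, 0.0, 51.3]
force: [-3.2, 0.2, 1.4]
gripper_width: 7.9
gripper_force: 8.0
```

Emit:
step_arm(
  plan=[0,0,0,0,0,0,0,0,0,0,0,0,0,0,0,0,0,0,0,0,0,0,0,0,0,0,0,0,0,0],
)

```text
time_s: 9.35
ee_pos: [620.6, 29.6, 143.0]
ee_rot: [-180.0, 0.0, 51.6]
force: [-1.7, 0.4, 2.8]
gripper_width: 7.8
gripper_force: 8.0
```

```bash
python3 - <<'E'
from h import *
for n,(r,c) in dict(side=((200,360),(240,440)),top=((225,385),(270,470))).items():
    f=viewer.grab_frame(n); k=cv2.resize(f['img'][r[0]:r[1],c[0]:c[1]],None,fx=3.9,fy=3.7,interpolation=cv2.INTER_CUBIC); cv2.imwrite(f'pics/{n}3.png',cv2.convertScaleAbs(k[:,:,::-1],alpha=1.5))
    for q in ['pointer_tip','green_mark_c']: print(n,q,[(np.round(d['location'],1),round(d['score'],2),atz(f,d['location'],100 if q[0]=='p' else 93)[:2].round(1)) for d in viewer.pinpoint(q,f)[:2]])
E
```

```text
side pointer_tip [(array([299.4, 264.4]), 0.57, array([649. ,  73.4])), (array([255.6, 370.2]), 0.4, array([585. , 265.4]))]
side green_mark_c [(array([288.7, 267.3]), 0.66, array([663.8,  79.4]))]
top pointer_tip []
top green_mark_c []
```

View pics/side3.png

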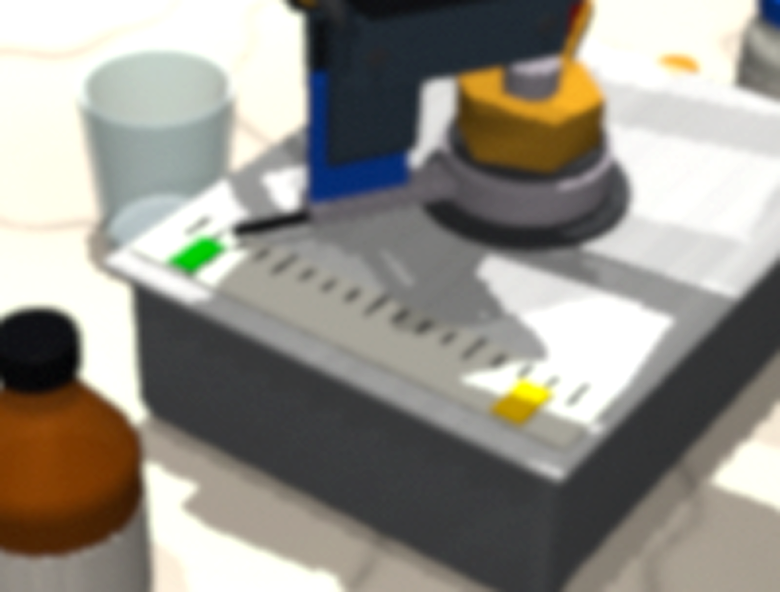

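Emit:
step_arm(
  plan=[0,0,0,0,0,0,0,0,0,0,0,0,0,0,0,0,0,0,0,0,-3,0,0,0,0,0,-3.3,0,0,0],
  hand=6,
)

```text
time_s: 10.07
ee_pos: [619.8, 29.2, 203.8]
ee_rot: [-179.8, 0.2, 51.6]
force: [0.8, 0.2, -0.1]
gripper_width: 38.6
gripper_force: 0.0
```

Emit:
step_arm(
  plan=[-2.92,1.43,0,0,0,0,-2.92,1.43,0,0,0,0,-2.92,1.43,0,0,0,0,-2.92,1.43,0,0,0,0,0,0,0,0,0,0],
)

```text
time_s: 10.48
ee_pos: [592.3, -102.9, 205.9]
ee_rot: [179.9, 0.2, 51.3]
force: [0.2, -0.3, -0.7]
gripper_width: 60.0
gripper_force: 0.0
```

Emit:
step_arm(
  plan=[0,0,0,0,0,-0.11,0,0,0,0,0,-0.11,0,0,0,0,0,-0.11,0,0,0,0,0,-0.11,0,0,0,0,0,-0.11],
)

```text
time_s: 10.9
ee_pos: [593.6, -97.4, 205.7]
ee_rot: [180.0, 0.0, 83.4]
force: [-0.6, 0.2, 0.1]
gripper_width: 60.0
gripper_force: 0.0
```

Emit:
step_arm(
  plan=[0,0,0,0,0,-0.11,0,0,0,0,0,-0.11,0,0,0,0,0,-0.11,0,0,0,0,0,0,0,0,0,0,0,0],
)

```text
time_s: 11.32
ee_pos: [593.5, -97.4, 205.8]
ee_rot: [180.0, 0.0, 101.8]
force: [0.6, -0.2, -0.1]
gripper_width: 59.8
gripper_force: 0.0
```

```bash
python3 - <<'E'
from col import *
f=viewer.grab_frame('top'); k=cv2.resize(f['img'][225:375,270:470],None,fx=4,fy=4,interpolation=cv2.INTER_CUBIC); cv2.imwrite('pics/t4.png',cv2.convertScaleAbs(k[:,:,::-1],alpha=1.5))
for q in ['pointer_tip','green_mark_c','nut_tab','adjuster_tab']: print(q,[(np.round(d['location'],1),round(d['score'],2),atz(f,d['location'],100 if q[0]=='p' else 93 if q[0]=='g' else 142)[:2].round(1)) for d in viewer.pinpoint(q,f)[:2]])
Z=dict(red=163,blue=163,green=93,yel=93)
for k,v in blobs(f).items():
    for c,s,r in v: print(k,c,s,np.round(cv2.boxPoints(r)).tolist(),atz(f,c,Z[k])[:2].round(1))
E
```

```text
pointer_tip [(array([308.9, 251.7]), 0.62, array([654.6,  66.2]))]
green_mark_c [(array([301. , 250.6]), 0.54, array([657.8,  78.9]))]
nut_tab [(array([414.4, 284.8]), 0.65, array([595.8, -90.9]))]
adjuster_tab [(array([334. , 270.1]), 0.57, array([619.1,  28.2]))]
red [410.8 287.9] [406, 285, 11, 7, 60] [[405.0, 287.0], [415.0, 284.0], [417.0, 289.0], [406.0, 292.0]] [589.1 -81.8]
blue [333.6 267.6] [323, 258, 22, 20, 139] [[322.0, 262.0], [325.0, 258.0], [346.0, 274.0], [342.0, 278.0]] [619.9  29.3]
green [300.5 248.6] [295, 245, 12, 8, 77] [[294.0, 251.0], [295.0, 245.0], [307.0, 246.0], [306.0, 253.0]] [661.   79.6]
yel [355.7 296.9] [352, 286, 8, 23, 106] [[350.0, 307.0], [353.0, 285.0], [359.0, 286.0], [357.0, 308.0]] [583.1  -6.6]
yel [290.3 338.6] [285, 335, 12, 8, 76] [[284.0, 341.0], [285.0, 335.0], [296.0, 336.0], [296.0, 343.0]] [519.7  96.1]
```

View pics/t4.png

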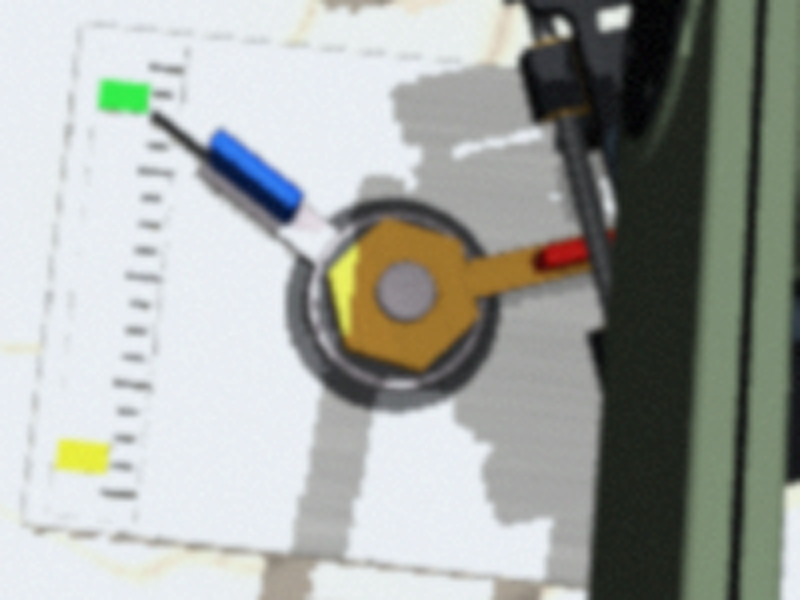

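The pointer direction is about 51.5° and the mark is at 51.3°, so it is on green. The red lever is straddled, so I'll descend and swing it back.

Emit:
step_arm(
  plan=[0,0,3.3,0,0,0,0,0,3.3,0,0,0,0,0,0,0,0,0,0,0,0,0,0,0,0,0,0,0,0,0],
)

```text
time_s: 11.98
ee_pos: [594.2, -97.8, 141.5]
ee_rot: [179.9, 0.1, 102.0]
force: [0.6, 0.8, 0.5]
gripper_width: 59.8
gripper_force: 0.0
```

Emit:
step_arm(
  plan=[0,0,0,0,0,0,0,0,0,0,0,0,0,0,0,0,0,0,0,0,0,0,0,0,0,0,0,0,0,0],
  hand=1.5,
)

```text
time_s: 12.4
ee_pos: [593.4, -97.7, 140.5]
ee_rot: [179.9, 0.0, 102.0]
force: [0.2, -0.2, -0.4]
gripper_width: 29.3
gripper_force: 0.0
```

Emit:
step_arm(
  plan=[0,0,0,0,0,0,0.04,-0.75,0,0,0,0.105,0.04,-0.75,0,0,0,0.105,0.04,-0.75,0,0,0,0.105,0.04,-0.75,0,0,0,0.105],
)

```text
time_s: 12.82
ee_pos: [564.8, -98.3, 140.2]
ee_rot: [179.7, 0.0, 77.6]
force: [3.6, -1.7, -1.6]
gripper_width: 15.1
gripper_force: 4.6
```

Emit:
step_arm(
  plan=[0.04,-0.75,0,0,0,0.105,0.04,-0.75,0,0,0,0.105,0.04,-0.75,0,0,0,0.105,0.04,-0.75,0,0,0,0.105,0,0,0,0,0,0],
)

```text
time_s: 13.23
ee_pos: [535.1, -85.5, 140.1]
ee_rot: [-180.0, 0.1, 53.8]
force: [-1.6, 0.3, 0.3]
gripper_width: 15.2
gripper_force: 0.7
```

Emit:
step_arm(
  plan=[0.01,-0.25,0,0,0,0.035,0.01,-0.25,0,0,0,0.035,0,0,0,0,0,0,0,0,0,0,0,0,0,0,0,0,0,0],
)

```text
time_s: 13.65
ee_pos: [532.2, -82.8, 140.1]
ee_rot: [180.0, 0.1, 50.0]
force: [-1.8, -5.1, 1.8]
gripper_width: 14.8
gripper_force: 3.9
```

Emit:
step_arm(
  plan=[0.0,-0.15,0,0,0,0.02,0,0,0,0,0,0,0,0,0,0,0,0,0,0,0,0,0,0,0,0,0,0,0,0],
)

```text
time_s: 14.07
ee_pos: [531.1, -81.9, 140.1]
ee_rot: [180.0, 0.1, 48.8]
force: [-0.9, -4.1, 1.3]
gripper_width: 14.7
gripper_force: 4.6
```

Emit:
step_arm(
  plan=[0.0,-0.15,0,0,0,0.02,0,-0.15,0,0,0,0.02,0,0,0,0,0,0,0,0,0,0,0,0,0,0,0,0,0,0],
)

```text
time_s: 14.48
ee_pos: [528.7, -80.0, 140.0]
ee_rot: [180.0, 0.1, 46.5]
force: [-2.7, -4.0, 2.8]
gripper_width: 15.0
gripper_force: 4.0
```

Emit:
step_arm(
  plan=[0.0,-0.15,0,0,0,0,0,-0.15,0,0,0,0,0,0,0,0,0,0,0,0,0,0,0,0,0,0,0,0,0,0],
)

```text
time_s: 14.9
ee_pos: [528.4, -79.6, 140.1]
ee_rot: [179.7, 0.1, 46.5]
force: [1.9, -10.0, -0.9]
gripper_width: 15.2
gripper_force: 4.1
```

Emit:
step_arm(
  plan=[0.0,-0.2,0,0,0,0,0,-0.2,0,0,0,0,0,0,0,0,0,0,0,0,0,0,0,0,0,0,0,0,0,0],
)

```text
time_s: 15.32
ee_pos: [527.7, -78.9, 140.1]
ee_rot: [179.3, 0.0, 46.6]
force: [5.8, -17.1, -6.1]
gripper_width: 16.4
gripper_force: 8.0
```

Force rises without motion, so the nut is against its hard stop. I'll relieve the push, open, lift and look.

Emit:
step_arm(
  plan=[0,0.7,0,0,0,0,0,0,0,0,0,0,0,0,0,0,0,0,0,0,0,0,0,0,0,0,0,0,0,0],
  hand=6,
)

```text
time_s: 15.73
ee_pos: [528.7, -78.5, 139.9]
ee_rot: [-180.0, -0.0, 46.4]
force: [-0.2, 0.6, -0.2]
gripper_width: 46.9
gripper_force: 0.0
```

Emit:
step_arm(
  plan=[0,0,-3,0,0,0,0,0,-4,0,0,0,0,0,-4,0,0,0,0,0,0,0,0,0,0,0,0,0,0,0],
)

```text
time_s: 16.15
ee_pos: [530.0, -78.9, 252.6]
ee_rot: [179.7, -0.2, 46.4]
force: [0.7, 0.4, 0.5]
gripper_width: 59.9
gripper_force: 0.0
```

Emit:
step_arm(
  plan=[-4,0,0,0,0,0,-4,0,0,0,0,0,-4,0,0,0,0,0,-4,0,0,0,0,0,-4,0,0,0,0,0],
)

```text
time_s: 16.57
ee_pos: [388.7, -224.0, 248.2]
ee_rot: [-179.8, 0.0, 46.5]
force: [0.4, -1.5, 0.4]
gripper_width: 60.2
gripper_force: 0.0
```

Emit:
step_arm(
  plan=[-4,0,0,0,0,0,-4,0,0,0,0,0,0,0,0,0,0,0,0,0,0,0,0,0,0,0,0,0,0,0],
)

```text
time_s: 16.98
ee_pos: [335.5, -281.2, 248.9]
ee_rot: [-179.9, -0.0, 46.4]
force: [0.8, -0.5, -0.2]
gripper_width: 59.8
gripper_force: 0.0
```

```bash
python3 - <<'E'
from col import *
f=viewer.grab_frame('top'); k=cv2.resize(f['img'][225:375,270:470],None,fx=4,fy=4,interpolation=cv2.INTER_CUBIC); cv2.imwrite('pics/t5.png',cv2.convertScaleAbs(k[:,:,::-1],alpha=1.5))
a=np.array([576.6,-25.8])
an=lambda q:np.degrees(np.arctan2(*(q-a)[::-1])).round(1)
Z=dict(red=164,blue=163,green=93)
for k,v in blobs(f).items():
    for c,s,r in v:
        if k in Z: q=atz(f,c,Z[k])[:2]; print(k,c,s[4],q.round(1),an(q))
E
```

```text
red [409.2 328.8] 139 [530.6 -77. ] -131.9
blue [333.5 267.2] 128 [620.5  29.4] 51.5
green [300.5 248.6] 77 [661.   79.6] 51.3
```

View pics/t5.png

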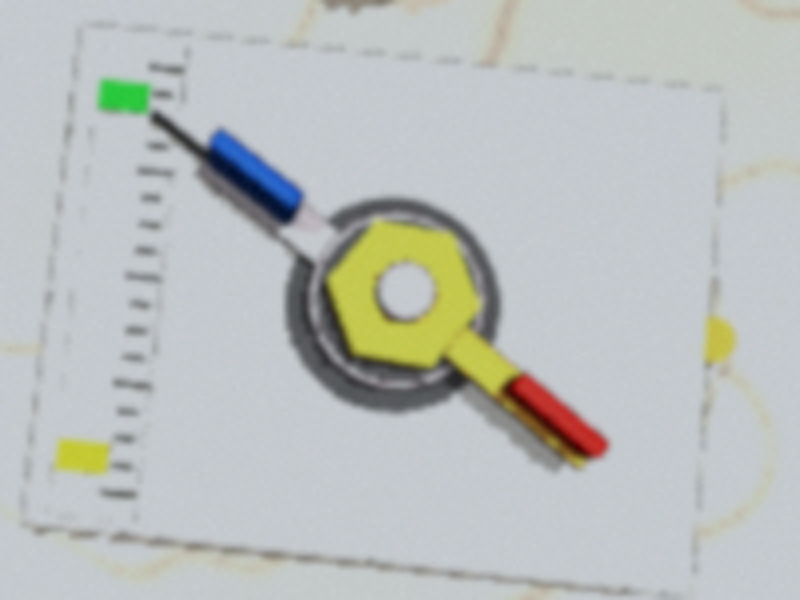

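The red tab is back past its start angle (−131.9° now, −131.0° at the start), so the nut is tight. The blue tab is at 51.5° and the pointer tip at crop (153,116), in line with the green mark at 51.3°. The robot is clear of everything.

```bash
python3 -c "
from workcell import env
print(env.job_done())"
```

```text
the job is handed in; nothing more can be done
None
```

The job is handed in, with no verdict returned: by the last top image the nut is back at its tight stop, the pointer is on the green mark to within about 1 mm, and the arm is clear; I never moved the arm near the bottle, jar or beaker, but I did not re-measure them at the end.

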